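# Swing the letterbox retaining bar home and bolt it

## Robot

A 6-joint arm with a two-finger parallel gripper is mounted at the origin on the work surface. World frame = base frame: x ahead of the robot, y to its left, z up, the work surface at z = 0. Lengths are in m, angles in degrees, forces in N, time in s.
With the tool pointing down it reaches from about 0.3 to 0.825 m from the base axis. Payload 5.4 kg.
Tool frame: the origin (TCP) lies on the mounting face of the last link; the fingertips stand 190 mm ahead of it and the grasp point (between the pads) lies 171 mm ahead of it; z points along the fingers, y is the direction in which the jaws open and shut (so a half turn about z gives the same grasp; the last joint's range is limited). The gripper opens to 92 mm and grips with 3 to 60 N. Pads are 20 mm wide; open, the fingers measure 128 mm over their backs; the gripper's body (75 mm by 189 mm) begins 69 mm behind the grasp point.
Start: joints at [-76.667, 9.076, 91.501, -0, 79.423, -12.038], TCP at [0.246, -0.52, 0.405] pointing down, gripper open.
Joint ranges: [-166.64, 166.64], [-54.1, 131.32], [10.49, 154.53], [-73.88, 253.88], [9.74, 151.15], [-171.62, 171.62]. Speed limits (degrees/s): [147.25, 147.25, 180, 180, 180, 180].

## Interface

Orientations are given as a 3x3 rotation matrix whose columns are the frame's x, y, z axes.
In Python, from cell import robot gives the robot as it stands. The module is installed in compiled form; this text tells all that it offers.
- The arm moves only by the tool drive_tool, never from a script. Its argument "targets" is a list that holds one entry, the list of rows, each a list of 7 numbers: the shift along the tool's x, y, z in cm, then the turn, a rotation vector about the tool's x, y, z in rad, then the opening, from 0 (shut) to 1 (fully open). In form: [[[dx, dy, dz, rx, ry, rz, gripper], ...]]. A call has 1 to 20 rows; each row shifts and turns the pose as measured when the row begins, along the tool's axes as they then stand; what a row does not reach is not made up. A row lasts 1/12 s, in which the tool goes at most 41.7 mm and 7.16 degrees, less where a joint would pass 70% of its speed; a pose out of reach is approached as far as the arm can. A call is refused whole if a number of a shift passes 4.17 or a number of a turn 0.125, either way. A call with a gripper value outside its range is refused whole. The fingers move at their own pace and stop on an object; the grip force is fixed at half the most. Time passes only in rows, so rows that do not move let the fingers close. It gives the time, the measured TCP pose, the force and the opening at its end, in the units of the state.
- robot.get_state(): the state, without advancing time (a new reading comes with each control period).
- robot.grab_frame(name): name is "scene" or "top"; returns the picture (384x512x3 uint8, red, green, blue); there is no depth.
- robot.get_calibration(name): a dict with "fov_y" (degrees; the focal length in pixels is half the picture's height over the tangent of half this angle, whatever the lens; pixels are square), "cx", "cy" (the principal point, pixels), "k1" (the pictures are not rectified: a ray, as slopes to the right and down, at radius r is drawn at 1 + k1 r^2 times it, then the intrinsics apply), "R" (3x3) and "t" (3): a world point X has camera coordinates R X + t. Camera axes: x right, y down, z forward; pixel columns grow to the right and rows downward; lengths in m; the calibration is good to about 2 mm. A picture is of the moment at which its call begins. get_calibration takes no time and is no camera call.
- robot.job_done(): hands the job in, once; it reports no verdict.
The state is a dict: "t": time; "q": joint angles; "joint_velocities": joint speeds; "tau": joint torques, N m; "position": TCP position; "eef_rot": TCP orientation; "force": force on the tool from outside, world axes, zero at the start; "moment": the same for the moment, N m; "width": finger opening in m.
Only numpy, scipy, OpenCV 4.12 (cv2) and the standard library are available. Lean on these libraries where they do the work, as an engineer would, in place of code of your own. Each camera call takes 0.05 s, during which the arm holds its last target.

## Task

The steel letterbox front lies face up on the bench with its long retaining bar swung out on its pivot pin: push the bar round by its free end until it snaps past the roller catch, then seat it by pressing it against its stop with about 15 N for a second, never pushing the bar with more than 20 N. Then slide the small bolt fully across in front of it. Leave the bar flat on the panel and everything else on the bench where it is.

Things in the scene. Friction and masses are not known exactly. Their poses are not given: they have to be found in the camera images.
- panel: brushed-steel letterbox front lying on the bench, fixed, 300 mm (its x) x 480 mm (its y), 20 mm thick; origin at the centre of its underside, x away from the robot at yaw 0, y left, z up. Its top face (z 20 mm) carries everything else. Nothing on it but its small clutter stands higher than 42 mm above its top face.
- pivot (a point): axis of the fixed pivot pin (10 mm diameter, 21 mm high, standing on the panel's top face), 9 mm above the panel's top face (half the bar's height); panel (100, 150) mm. Axes as the panel's.
- home_mid (a point): the middle of the range of home places of the centre of the bar's round nose: panel (100, -143) mm, 9 mm above its top face, axes as the panel's. Stop block and roller are one unit, screwed down anywhere within 10 mm either way along the panel's x, which shifts the true home as much: this setting is not measured and must be felt (or seen). At home the bar lies nearly along the panel's -y
- bar: loose straight polished bar, slides easily, 0.4 kg, 14 mm wide, 18 mm high, flat on the panel. Origin: centre of the underside of its eye (32 x 32 mm block, over the pivot pin with 1 mm play); x along the bar to its free end, 300 mm away; z up. It starts 0.4 to 0.75 rad from home, free end towards the robot, and must be pushed towards the panel's +x (counter-clockwise from above)
- bar_end (a point): centre of the bar's round nose (7 mm radius) at its free end, half-way up, 293 mm from the pivot
- catch (a joint): travel of the catch's sprung white roller (10 mm, off the bar's end), m: 0 out, up to 0.004 as the nose pushes it aside, about 0.002 at home. The nose meets it some 15 mm before home, its top is 6 mm before home; getting over it takes a push of 8 to 14 N 60 mm from the free end. Then the push falls off and the spring helps the bar on; it may hang until pushed right to the stop
- buffer (a joint): travel of the small soft buffer in the dark stop block (26 mm high, on the panel's +x side of the bar's last 60 mm at home), m: 0 out (3 mm proud of the block), about 0.0025 when the bar is home against the block. The block is rigid: a push beyond it builds force within a millimetre or two, so load it slowly
- bolt (a joint): travel of the slide bolt, m: 0 withdrawn, 0.030 fully across (end stop); slides along the panel's +y, friction about 2 N, stays where it is left. Its 10 mm wide blade lies 34 mm on the robot's side (panel -x) of home_mid and crosses in front of the bar's last 25 mm; it is blocked if the bar is in its way
- bolt_knob (a point): centre, half-way up, of the bolt's upright round knob, 14 mm diameter, 30 mm high, its top 42 mm above the panel's top face; moves with the bolt. The bolt's blade and guide ahead of it (+y) are at most 18 mm high.
- hinge: a flat steel butt hinge, 70 x 64 x 8 mm, lying on the panel near the robot; leave it alone
- stopper: a black rubber door stopper, 30 mm across, 28 mm high, on the panel beyond the bar's home line; leave it alone
- screwdriver: a screwdriver lying on the bench; leave it alone
- mug: a white mug, 80 mm across, 90 mm high; leave it alone
- paint_can: a paint can, 90 mm across, 80 mm high; leave it alone
- wrench: a wrench lying on the bench; leave it alone
- tape_measure: a grey tape measure, 65 x 62 x 38 mm; leave it alone

How it is judged:
By the outcome, as a careful person would: the job done as asked, in the order asked, and still so for the second after the job is handed in, with the robot touching nothing.
It also fails if it takes over 67 s, if anything falls off the work surface, if the arm or the gripper's body presses on something with over 40 N, if the wrist force passes 120 N, or if a joint passes its speed limit or range.

## Working session

There is one attempt and no reset: what is moved stays moved. The work goes in short steps, Python scripts to look and compute and a tool call to move; the robot and the scene stay as the last step left them, time stands still between calls to the robot, and variables do not carry over. Pictures are saved under pics/ and viewed, and the job is handed in when it is done.

Besides the shell and the picture viewer there is one more tool, called after "Request:" as name(argument=value, ...) on one line, values as JSON. drive_tool: Moves the arm, as the interface text tells. Its arguments: {"type":"object","properties":{"targets":{"type":"array"}},"required":["targets"]}

```bash
mkdir -p pics; python3 - <<'E'
from cell import robot
import cv2
s=robot.get_state(); print({k:s[k] for k in ('t','position','eef_rot','force','width')})
for n in('scene','top'):
    cv2.imwrite(f'pics/{n}0.png',robot.grab_frame(n)[:,:,::-1]); print(n,robot.get_calibration(n))
E
```

```text
{'t': 0.0, 'position': array([ 0.24629809, -0.51928181,  0.40373085]), 'eef_rot': array([[ 9.03548742e-01,  4.28485108e-01, -4.26812548e-04],
       [ 4.28485146e-01, -9.03547026e-01,  1.80329633e-03],
       [ 3.87040416e-04, -1.81224897e-03, -9.99998283e-01]]), 'force': array([-0.31112865,  0.2369477 , -0.18628414]), 'width': 0.09183356790405643}
scene {'fov_y': 51.88318324687005, 'cx': 258.5680382743099, 'cy': 196.7350811953438, 'k1': 0.037689467560383334, 'R': array([[-0.04522357,  0.9988403 ,  0.01651943],
       [ 0.71841896,  0.04400858, -0.69421715],
       [-0.69413906, -0.01952711, -0.71957603]]), 't': array([-1.62870462e-03, -3.43282574e-01,  1.65827778e+00])}
top {'fov_y': 45.856002836648656, 'cx': 255.78637354203602, 'cy': 185.88403071730832, 'k1': -0.09814430571918564, 'R': array([[-0.00443323, -0.99990723, -0.01287972],
       [-0.98823604,  0.00634975, -0.15280449],
       [ 0.15287209,  0.01205079, -0.98817251]]), 't': array([0.04685314, 0.53742182, 1.49804099])}
```

View pics/scene0.png

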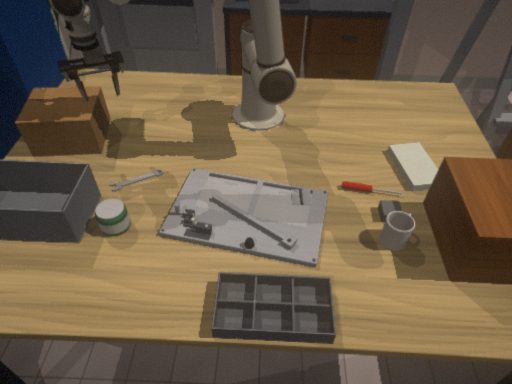

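View pics/top0.png

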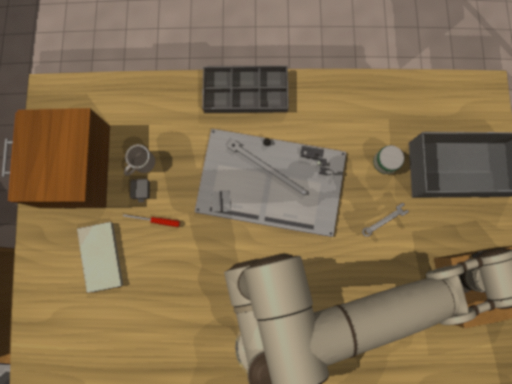

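The scene view is from the far side. In the top view the panel spans about (197,130) to (348,235), with the bar from (235,146) to (308,193), the stop block near (313,153) and the bolt near (328,170). I'll enlarge these.

```bash
python3 - <<'E'
import cv2
a=cv2.imread('pics/top0.png')[120:245,190:355]; cv2.imwrite('pics/topz.png',cv2.resize(a,None,fx=4.8,fy=4.8,interpolation=cv2.INTER_CUBIC))
a=cv2.imread('pics/scene0.png')[165:265,155:335]; cv2.imwrite('pics/scz.png',cv2.resize(a,None,fx=4.4,fy=4.4,interpolation=cv2.INTER_CUBIC))
E
```

```text
(no output)
```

View pics/topz.png

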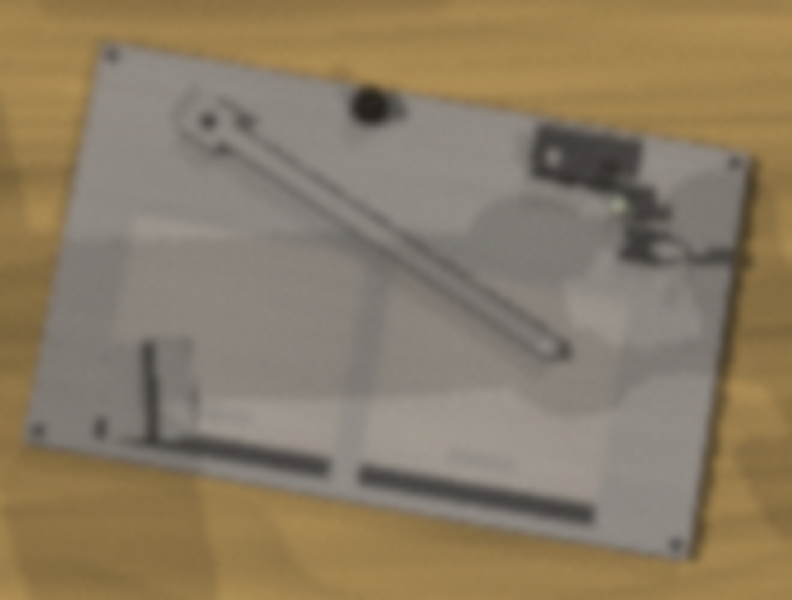

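View pics/scz.png

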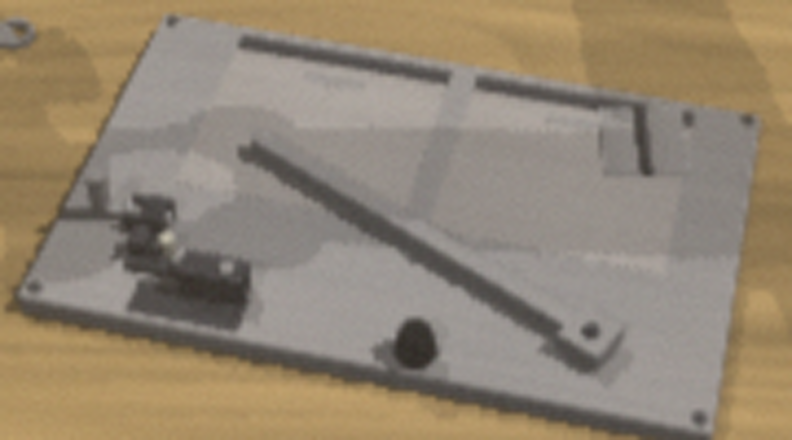

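```bash
cat > h.py <<'E'
import numpy as np, cv2
from cell import robot
def K(n):
    c=robot.get_calibration(n); f=192/np.tan(np.radians(c['fov_y']/2))
    return c,f
def ray(n,u,v):
    c,f=K(n); p=np.array([(u-c['cx'])/f,(v-c['cy'])/f]); x=p.copy()
    for _ in range(30): x=p/(1+c['k1']*(x@x))
    R=np.array(c['R']); return -R.T@np.array(c['t']), R.T@np.array([*x,1])
def onz(n,u,v,z):
    o,d=ray(n,u,v); return o+d*(z-o[2])/d[2]
def proj(n,X):
    c,f=K(n); X=np.array(c['R'])@X+c['t']; x=X[:2]/X[2]; x=x*(1+c['k1']*(x@x)); return x*f+[c['cx'],c['cy']]
def corners(n,box,im):
    x0,y0,x1,y1=box; a=im[y0:y1,x0:x1]
    hsv=cv2.cvtColor(a,cv2.COLOR_BGR2HSV); m=((hsv[...,1]<65)).astype(np.uint8)*255
    m=cv2.morphologyEx(m,cv2.MORPH_OPEN,np.ones((5,5)));
    cs=max(cv2.findContours(m,cv2.RETR_EXTERNAL,cv2.CHAIN_APPROX_NONE)[0],key=cv2.contourArea)
    h=cv2.convexHull(cs); e=5
    q=h
    while len(q)>4: q=cv2.approxPolyDP(h,e,True); e+=1
    return q[:,0]+[x0,y0],m
E
python3 - <<'E'
from h import *
for n,b in(('top',(180,118,365,248)),('scene',(150,160,340,268))):
    im=cv2.imread(f'pics/{n}0.png'); q,m=corners(n,b,im); cv2.imwrite(f'pics/m_{n}.png',m)
    P=np.array([onz(n,u,v,.02) for u,v in q.astype(float)]); print(q.tolist()); print(P.round(4).tolist())
    print([np.linalg.norm(P[i]-P[i-1]).round(4) for i in range(len(P))])
# manual
z=lambda p:(190+(p[0]+.5)/4.8-.5,120+(p[1]+.5)/4.8-.5)
for nm,p,h in(('TL',(102,42),.02),('TR',(757,152),.02),('BR',(693,560),.02),('BL',(25,440),.02),('pin',(208,121),.041),('nose',(562,348),.038),('roller',(619,205),.035),('knobtop?',(667,243),.062),('stopUL',(540,125),.046)):
    print(nm,onz('top',*z(p),h).round(4))
s=lambda p:(155+(p[0]+.5)/4.4-.5,165+(p[1]+.5)/4.4-.5)
for nm,p,h in(('nearR',(168,17),.02),('nearL',(757,120),.02),('farL',(712,432),.02),('farR',(15,297),.02),('pin',(590,330),.041),('nose',(252,140),.038),('knobtop',(97,183),.062),('roller',(163,238),.035)):
    print(nm,onz('scene',*s(p),h).round(4))
E
```

```text
[[211, 130], [344, 152], [333, 234], [197, 212]]
[[0.7411, 0.201, 0.02], [0.6586, -0.2639, 0.02], [0.3743, -0.2169, 0.02], [0.4519, 0.2458, 0.02]]
[np.float64(0.2927), np.float64(0.4722), np.float64(0.2882), np.float64(0.4691)]
[[160, 228], [192, 169], [326, 191], [315, 265]]
[[0.6457, -0.269, 0.02], [0.3748, -0.2158, 0.02], [0.4552, 0.248, 0.02], [0.7536, 0.195, 0.02]]
[np.float64(0.4764), np.float64(0.2761), np.float64(0.4707), np.float64(0.303)]
TL [0.7471 0.2016 0.02  ]
TR [ 0.6611 -0.2756  0.02  ]
BR [ 0.3665 -0.22    0.02  ]
BL [0.4544 0.2534 0.02  ]
pin [0.6815 0.1221 0.041 ]
nose [ 0.5158 -0.1286  0.038 ]
roller [ 0.6192 -0.172   0.035 ]
knobtop? [ 0.5863 -0.2016  0.062 ]
stopUL [ 0.6757 -0.1157  0.046 ]
nearR [ 0.3719 -0.2135  0.02  ]
nearL [0.4593 0.2499 0.02  ]
farL [0.7459 0.1995 0.02  ]
farR [ 0.6618 -0.2714  0.02  ]
pin [0.6841 0.1199 0.041 ]
nose [ 0.5209 -0.1259  0.038 ]
knobtop [ 0.5917 -0.223   0.062 ]
roller [ 0.616 -0.176  0.035]
```

```bash
cat >> h.py <<'E'
def fit():
    A=np.array([[.15,.24],[.15,-.24],[-.15,-.24],[-.15,.24]])
    T=np.array([[.7471,.2016],[.6611,-.2756],[.3665,-.22],[.4544,.2534]])
    S=np.array([[.7459,.1995],[.6618,-.2714],[.3719,-.2135],[.4593,.2499]])
    B=(T+S)/2; a=A-A.mean(0); b=B-B.mean(0)
    th=np.arctan2((a[:,0]*b[:,1]-a[:,1]*b[:,0]).sum(),(a*b).sum())
    R=np.array([[np.cos(th),-np.sin(th)],[np.sin(th),np.cos(th)]]); return R,B.mean(0),th,B-(A@R.T+B.mean(0))
Rp,tp,th,res=fit()
W=lambda p:Rp@np.array(p)+tp
P=lambda w:Rp.T@(np.array(w)[:2]-tp)
E
python3 - <<'E'
from h import *
print('yaw',np.degrees(th),tp,(res*1000).round(1).tolist())
print('pivot',W((.1,.15)),'home',W((.1,-.143)))
z=lambda p:(190+(p[0]+.5)/4.8-.5,120+(p[1]+.5)/4.8-.5); s=lambda p:(155+(p[0]+.5)/4.4-.5,165+(p[1]+.5)/4.4-.5)
im=cv2.imread('pics/top0.png');
for nm,p in(('pin',(.6828,.121)),('nose',(.5184,-.1272)),('roller',(.6176,-.174)),('knob',(.5917,-.223))): print(nm,(P(p)*1000).round(1))
for nm,X in(('knobtop',[*W((.066,-.20)),.062]),('nosehome',[*W((.1,-.143)),.038]),('eye',[*W((.1,.15)),.041])):
    a=proj('top',np.array(X)); b=proj('scene',np.array(X)); print(nm,((a+.5-[190,120])*4.8-.5).round(),((b+.5-[155,165])*4.4-.5).round())
for nm,p in(('bl1',(535,178)),('bl2',(610,190)),('bl top',(540,125)),('blTR',(640,142))): print(nm,(P(onz('top',*z(p),.046))*1e3).round(1))
for n,b in(('top',(290,140,350,190)),('scene',(165,195,220,245))):
    a=cv2.imread(f'pics/{n}0.png')[b[1]:b[3],b[0]:b[2]]; cv2.imwrite(f'pics/z2{n}.png',cv2.resize(a,None,fx=11,fy=11,interpolation=cv2.INTER_CUBIC))
E
```

```text
yaw -10.41634421266726 [ 0.5585    -0.0095125] [[-2.9, 1.1], [-1.2, -0.8], [1.6, 1.7], [2.5, -2.0]]
pivot [0.68397195 0.11993552] home [ 0.63099763 -0.16823582]
pin [ 98.7 150.8]
nose [ -18.2 -123. ]
roller [  87.9 -151.1]
knob [  71.3 -204. ]
knobtop [691. 241.] [105. 179.]
nosehome [614. 188.] [170. 252.]
eye [211. 118.] [590. 330.]
bl1 [ 95.5 -85.9]
bl2 [  96.3 -139.9]
bl top [134.4 -83.2]
blTR [ 134.7 -155.6]
```

View pics/z2top.png

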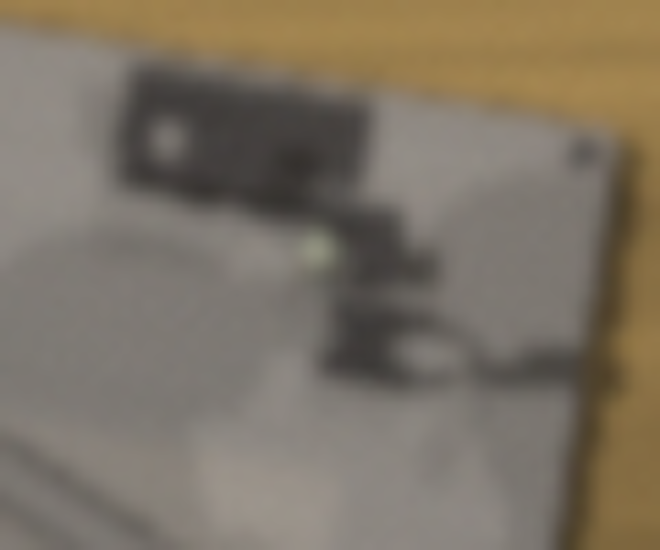

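View pics/z2scene.png

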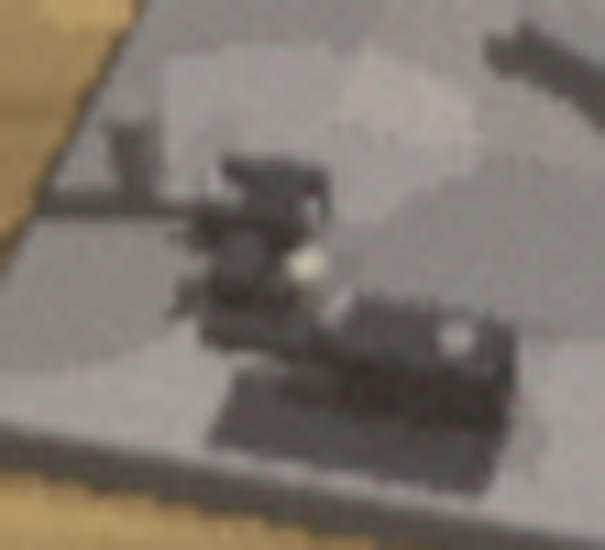

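```bash
cat >> h.py <<'E'
def go(xy,z,yaw=None):
    s=robot.get_state(); R=np.array(s['eef_rot']); d=np.array([*xy,z])-s['position']
    print('t',round(s['t'],2),'pos',np.round(s['position'],4),'pan',(P(s['position'])*1e3).round(1),'F',np.round(s['force'],1),'w',round(s['width'],3))
    a=np.arctan2(R[1,0],R[0,0]); print('tool shift cm',(R.T@d*100).round(2),'turn about tool z', round(-((yaw if yaw is not None else th)-a),3))
    # correction rotvec to have z down and yaw
    y=yaw if yaw is not None else th; G=np.array([[np.cos(y),np.sin(y),0],[np.sin(y),-np.cos(y),0],[0,0,-1]])
    print('rotvec',cv2.Rodrigues(R.T@G)[0].ravel().round(4))
E
python3 -c "
from h import *
go(W((-.042,-.082)),.40)"
```

```text
t 0.1 pos [ 0.2463 -0.5193  0.4038] pan [-214.9 -557.8] F [ 0.3  0.2 -0.1] w 0.092
tool shift cm [ 41.85 -28.49   0.45] turn about tool z 0.625
rotvec [-1.700e-03  1.000e-04  6.246e-01]
```

Request:
drive_tool(targets=[[[2.6,-1.8,0,0,0,0,0],[2.6,-1.8,0,0,0,0,0],[2.6,-1.8,0,0,0,0,0],[2.6,-1.8,0,0,0,0,0],[2.6,-1.8,0,0,0,0,0],[2.6,-1.8,0,0,0,0,0],[2.6,-1.8,0,0,0,0,0],[2.6,-1.8,0,0,0,0,0],[2.6,-1.8,0,0,0,0,0],[2.6,-1.8,0,0,0,0,0],[2.6,-1.8,0,0,0,0,0],[2.6,-1.8,0,0,0,0,0],[2.6,-1.8,0,0,0,0,0],[0,0,0,0,0,0.12,0],[0,0,0,0,0,0.12,0],[0,0,0,0,0,0.12,0],[0,0,0,0,0,0.12,0],[0,0,0,0,0,0.12,0]]])

```text
t: 1.6
position: [0.458, -0.1428, 0.3962]
eef_rot: [[0.983, -0.181, -0.009], [-0.181, -0.983, 0.013], [-0.011, -0.011, -1.0]]
force: [0.4, 0.7, 0.2]
width: 0.0006
```

```bash
python3 -c "
from h import *
go(W((-.042,-.082)),.25)"
```

```text
t 1.6 pos [ 0.458  -0.1428  0.3962] pan [ -74.8 -149.2] F [0.4 0.7 0.2] w 0.001
tool shift cm [ 3.44 -6.56 14.65] turn about tool z -0.0
rotvec [-0.0111  0.0114 -0.0005]
```

Request:
drive_tool(targets=[[[0.8,-1.6,3.6,-0.0028,0.0028,0,0],[0.8,-1.6,3.6,-0.0028,0.0028,0,0],[0.8,-1.6,3.6,-0.0028,0.0028,0,0],[0.8,-1.6,3.6,-0.0028,0.0028,0,0],[0,0,0,0,0,0,0]]])

```text
t: 2.02
position: [0.5027, -0.0841, 0.2491]
eef_rot: [[0.982, -0.19, 0.006], [-0.19, -0.982, -0.006], [0.007, 0.004, -1.0]]
force: [-1.6, 1.1, -0.9]
width: 0.0003
```

```bash
python3 -c "
from h import *
go(W((-.042,-.082)),.216)
cv2.imwrite('pics/s1.png',cv2.resize(robot.grab_frame('scene')[120:270,150:340,::-1],None,fx=4,fy=4,interpolation=cv2.INTER_CUBIC))"
```

```text
t 2.02 pos [ 0.5027 -0.0841  0.2491] pan [-41.4 -83.4] F [-1.6  1.1 -0.9] w 0.0
tool shift cm [-0.08 -0.16  3.31] turn about tool z -0.01
rotvec [ 0.0045 -0.0066 -0.0096]
```

View pics/s1.png

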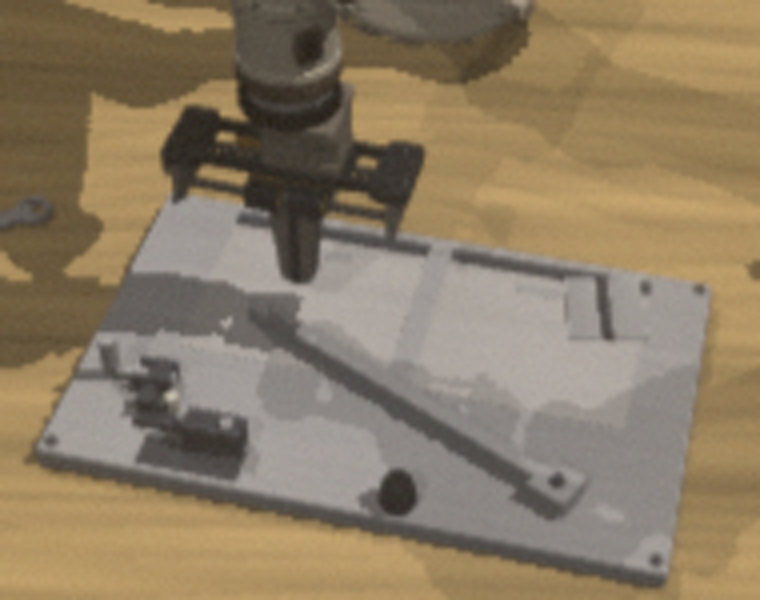

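The closed fingertips at (297,275) are on the robot's side of the bar, short of its end at (262,312). There is room to lower them.

Request:
drive_tool(targets=[[[0,0,1.2,0,-0.003,-0.004,0],[0,0,1.2,0,-0.003,-0.004,0],[0,0,0.6,0,0,0,0],[0,0,0.3,0,0,0,0],[0,0,0,0,0,0,0]]])

```text
t: 2.48
position: [0.5057, -0.0886, 0.2247]
eef_rot: [[0.983, -0.182, 0.012], [-0.182, -0.983, -0.012], [0.014, 0.009, -1.0]]
force: [-0.3, 0.0, 0.4]
width: 0.0005
```

```bash
python3 -c "
from h import *
go(W((-.042,-.082)),.216)"
```

```text
t 2.48 pos [ 0.5057 -0.0886  0.2247] pan [-37.7 -87.4] F [-0.3  0.   0.4] w 0.0
tool shift cm [-0.45 -0.54  0.85] turn about tool z -0.001
rotvec [ 0.0093 -0.0136 -0.0013]
```

Request:
drive_tool(targets=[[[-0.2,-0.2,0.5,0.005,-0.007,0,0],[-0.1,-0.2,0.4,0.005,-0.007,0,0],[0,0,0,0,0,0,0]]])

```text
t: 2.73
position: [0.5043, -0.0852, 0.2178]
eef_rot: [[0.983, -0.184, 0.004], [-0.184, -0.983, -0.0], [0.003, -0.0, -1.0]]
force: [0.5, 0.5, 0.2]
width: 0.0006
```

```bash
python3 -c "
from h import *
go(W((-.042,-.082)),.216)"
```

```text
t 2.73 pos [ 0.5043 -0.0852  0.2178] pan [-39.6 -84.2] F [0.5 0.5 0.2] w 0.001
tool shift cm [-0.24 -0.22  0.17] turn about tool z -0.003
rotvec [-0.0005 -0.0035 -0.0028]
```

Request:
drive_tool(targets=[[[0.3,-0.05,0.1,0,-0.001,0,0],[0.3,-0.05,0.1,0,-0.001,0,0],[0.3,0,0.05,0,-0.001,0,0],[0.3,0,0,0,0,0,0],[0.3,0,0,0,0,0,0],[0.3,0,0,0,0,0,0],[0.3,0,0,0,0,0,0],[0.3,0,0,0,0,0,0]]])

```text
t: 3.4
position: [0.5303, -0.0886, 0.2154]
eef_rot: [[0.983, -0.183, -0.0], [-0.183, -0.983, 0.001], [-0.001, -0.001, -1.0]]
force: [-1.4, 0.6, -1.0]
width: 0.0004
```

```bash
python3 -c "
from h import *
go(W((.04,-.082)),.2145)"
```

```text
t 3.4 pos [ 0.5303 -0.0886  0.2154] pan [-13.4 -82.9] F [-1.4  0.6 -1. ] w 0.0
tool shift cm [ 5.34 -0.11  0.09] turn about tool z -0.002
rotvec [-0.0005  0.0006 -0.0024]
```

Request:
drive_tool(targets=[[[0.3,0,0.03,0,0,0,0],[0.3,0,0.03,0,0,0,0],[0.3,0,0.03,0,0,0,0],[0.3,0,0,0,0,0,0],[0.3,0,0,0,0,0,0],[0.3,0,0,0,0,0,0],[0.3,0,0,0,0,0,0],[0.3,0,0,0,0,0,0],[0.3,0,0,0,0,0,0],[0.3,0,0,0,0,0,0],[0.3,0,0,0,0,0,0],[0.3,0,0,0,0,0,0],[0.3,0,0,0,0,0,0],[0.3,0,0,0,0,0,0]]])

```text
t: 4.57
position: [0.5761, -0.0973, 0.2141]
eef_rot: [[0.983, -0.183, -0.001], [-0.183, -0.983, 0.001], [-0.001, -0.0, -1.0]]
force: [-0.8, 0.8, -0.3]
width: 0.0004
```

```bash
python3 -c "
from h import *
go(W((.063,-.082)),.2145)
im=robot.grab_frame('scene')[:,:,::-1]
cv2.imwrite('pics/s2.png',cv2.resize(im[120:270,150:340],None,fx=4,fy=4,interpolation=cv2.INTER_CUBIC))"
```

```text
t 4.57 pos [ 0.5761 -0.0973  0.2141] pan [ 33.2 -83.1] F [-0.8  0.8 -0.3] w 0.0
tool shift cm [ 2.98 -0.12 -0.04] turn about tool z -0.002
rotvec [-0.0004  0.0013 -0.0024]
```

View pics/s2.png

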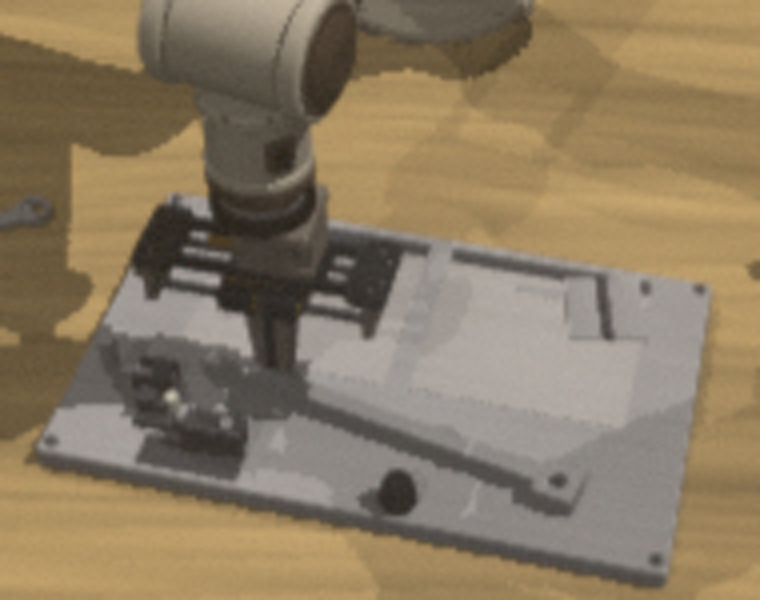

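The bar is moving round ahead of the fingers and its nose is near (215,370), still short of the roller at (172,398). I'll slow down now.

Request:
drive_tool(targets=[[[0.25,0,0,0,0,0,0],[0.25,0,0,0,0,0,0],[0.25,0,0,0,0,0,0],[0.25,0,0,0,0,0,0],[0.15,0,0,0,0,0,0],[0.1,0,0,0,0,0,0],[0.1,0,0,0,0,0,0]]])

```text
t: 5.2
position: [0.5912, -0.1001, 0.2142]
eef_rot: [[0.983, -0.183, -0.001], [-0.183, -0.983, 0.0], [-0.001, -0.0, -1.0]]
force: [0.1, 0.6, -0.5]
width: 0.0006
```

Request:
drive_tool(targets=[[[0.1,0,0,0,0,0,0],[0.1,0,0,0,0,0,0],[0.1,0,0,0,0,0,0]]])

```text
t: 5.45
position: [0.5944, -0.1007, 0.2141]
eef_rot: [[0.983, -0.183, -0.001], [-0.183, -0.983, 0.0], [-0.001, -0.0, -1.0]]
force: [-0.8, -0.4, -0.2]
width: 0.0007
```

Request:
drive_tool(targets=[[[0.1,0,0,0,0,0,0],[0.1,0,0,0,0,0,0],[0.1,0,0,0,0,0,0]]])

```text
t: 5.7
position: [0.5975, -0.1013, 0.2141]
eef_rot: [[0.983, -0.183, -0.001], [-0.183, -0.983, 0.0], [-0.001, -0.0, -1.0]]
force: [-0.6, -0.4, 0.2]
width: 0.0006
```

```bash
python3 -c "
from h import *
go(W((.063,-.082)),.2145)"
```

```text
t 5.7 pos [ 0.5975 -0.1013  0.2141] pan [ 55.  -83.2] F [-0.6 -0.4  0.2] w 0.001
tool shift cm [ 0.8  -0.12 -0.04] turn about tool z -0.002
rotvec [-0.0003  0.0011 -0.0023]
```

Request:
drive_tool(targets=[[[0.1,0,0,0,0,0,0],[0.1,0,0,0,0,0,0],[0.1,0,0,0,0,0,0]]])

```text
t: 5.95
position: [0.6008, -0.1019, 0.2141]
eef_rot: [[0.983, -0.183, -0.001], [-0.183, -0.983, 0.0], [-0.001, -0.0, -1.0]]
force: [-0.9, 0.6, -0.5]
width: 0.0007
```

Request:
drive_tool(targets=[[[0.08,0,0,0,0,0,0],[0.08,0,0,0,0,0,0]]])

```text
t: 6.12
position: [0.6026, -0.1023, 0.2141]
eef_rot: [[0.983, -0.183, -0.001], [-0.183, -0.983, 0.0], [-0.001, -0.0, -1.0]]
force: [-0.7, 0.3, -0.1]
width: 0.0003
```

Request:
drive_tool(targets=[[[0.08,0,0,0,0,0,0],[0.08,0,0,0,0,0,0]]])

```text
t: 6.28
position: [0.6043, -0.1026, 0.2141]
eef_rot: [[0.983, -0.183, -0.001], [-0.183, -0.983, 0.0], [-0.001, -0.0, -1.0]]
force: [-1.2, 0.6, 0.5]
width: 0.0002
```

Request:
drive_tool(targets=[[[0.08,0,0,0,0,0,0],[0.08,0,0,0,0,0,0]]])

```text
t: 6.45
position: [0.6061, -0.1029, 0.214]
eef_rot: [[0.983, -0.183, -0.001], [-0.183, -0.983, 0.0], [-0.001, -0.0, -1.0]]
force: [0.2, -0.1, -0.1]
width: 0.0006
```

Request:
drive_tool(targets=[[[0.08,0,0,0,0,0,0],[0.08,0,0,0,0,0,0]]])

```text
t: 6.62
position: [0.6078, -0.1033, 0.2141]
eef_rot: [[0.983, -0.183, -0.001], [-0.183, -0.983, 0.0], [-0.001, -0.0, -1.0]]
force: [-0.9, 0.6, -0.6]
width: 0.0005
```

Request:
drive_tool(targets=[[[0.06,0,0,0,0,0,0],[0.06,0,0,0,0,0,0]]])

```text
t: 6.78
position: [0.6091, -0.1035, 0.214]
eef_rot: [[0.983, -0.183, -0.001], [-0.183, -0.983, 0.0], [-0.001, -0.0, -1.0]]
force: [-0.5, 0.5, -0.2]
width: 0.0006
```

Request:
drive_tool(targets=[[[0.06,0,0,0,0,0,0],[0.06,0,0,0,0,0,0]]])

```text
t: 6.95
position: [0.61, -0.1036, 0.2138]
eef_rot: [[0.983, -0.183, -0.003], [-0.183, -0.983, 0.001], [-0.004, -0.0, -1.0]]
force: [-2.7, 1.6, 0.9]
width: 0.0008
```

Request:
drive_tool(targets=[[[0.06,0,0,0,0,0,0]]])

```text
t: 7.03
position: [0.6104, -0.1036, 0.2137]
eef_rot: [[0.983, -0.183, -0.005], [-0.183, -0.983, 0.001], [-0.005, -0.001, -1.0]]
force: [-3.6, 1.0, 1.3]
width: 0.0008
```

Request:
drive_tool(targets=[[[0.06,0,0,0,0,0,0]]])

```text
t: 7.12
position: [0.6107, -0.1036, 0.2135]
eef_rot: [[0.983, -0.183, -0.006], [-0.183, -0.983, 0.002], [-0.006, -0.001, -1.0]]
force: [-3.8, 0.8, 0.6]
width: 0.0002
```

Request:
drive_tool(targets=[[[0.04,0,-0.02,0,0.003,0,0]]])

```text
t: 7.2
position: [0.6107, -0.1036, 0.2134]
eef_rot: [[0.983, -0.183, -0.005], [-0.183, -0.983, 0.002], [-0.005, -0.001, -1.0]]
force: [-6.5, 1.3, 2.4]
width: 0.0006
```

Request:
drive_tool(targets=[[[0.04,0,-0.02,0,0.003,0,0]]])

```text
t: 7.28
position: [0.6106, -0.1035, 0.2133]
eef_rot: [[0.983, -0.183, -0.004], [-0.183, -0.983, 0.002], [-0.005, -0.001, -1.0]]
force: [-6.6, 0.7, 2.0]
width: 0.0007
```

Request:
drive_tool(targets=[[[0.04,0,-0.02,0,0.003,0,0]]])

```text
t: 7.37
position: [0.6105, -0.1034, 0.2132]
eef_rot: [[0.983, -0.182, -0.004], [-0.182, -0.983, 0.002], [-0.004, -0.001, -1.0]]
force: [-5.0, 0.0, 1.6]
width: 0.0007
```

Request:
drive_tool(targets=[[[0.07,0,-0.05,0,0.004,0,0]]])

```text
t: 7.45
position: [0.6104, -0.1034, 0.2132]
eef_rot: [[0.983, -0.182, -0.003], [-0.182, -0.983, 0.002], [-0.003, -0.001, -1.0]]
force: [-6.0, 0.8, 2.0]
width: 0.0005
```

Request:
drive_tool(targets=[[[0.08,0,-0.05,0,0.004,0,0]]])

```text
t: 7.53
position: [0.6104, -0.1034, 0.2131]
eef_rot: [[0.983, -0.182, -0.002], [-0.182, -0.983, 0.002], [-0.003, -0.001, -1.0]]
force: [-7.1, 0.1, 3.0]
width: 0.0007
```

Request:
drive_tool(targets=[[[0.08,0,-0.05,0,0.004,0,0]]])

```text
t: 7.62
position: [0.6103, -0.1034, 0.2131]
eef_rot: [[0.983, -0.182, -0.002], [-0.182, -0.983, 0.002], [-0.002, -0.001, -1.0]]
force: [-7.3, 0.2, 3.6]
width: 0.0007
```

Request:
drive_tool(targets=[[[0.11,0,-0.1,0,0.004,0,0]]])

```text
t: 7.7
position: [0.6104, -0.1034, 0.2132]
eef_rot: [[0.983, -0.182, -0.002], [-0.182, -0.983, 0.002], [-0.002, -0.001, -1.0]]
force: [-5.8, -0.7, -0.4]
width: 0.0001
```

Request:
drive_tool(targets=[[[0.12,0,-0.1,0,0.003,0,0]]])

```text
t: 7.78
position: [0.6105, -0.1034, 0.2132]
eef_rot: [[0.983, -0.182, -0.003], [-0.182, -0.983, 0.002], [-0.003, -0.001, -1.0]]
force: [-5.7, -0.4, 0.4]
width: 0.0005
```

Request:
drive_tool(targets=[[[0.13,0,-0.1,0,0.003,0,0]]])

```text
t: 7.87
position: [0.6107, -0.1035, 0.2131]
eef_rot: [[0.983, -0.181, -0.004], [-0.181, -0.983, 0.002], [-0.005, -0.001, -1.0]]
force: [-6.6, 0.3, 1.4]
width: 0.0002
```

Request:
drive_tool(targets=[[[0.14,0,-0.1,0,0.006,0,0]]])

```text
t: 7.95
position: [0.6108, -0.1035, 0.2131]
eef_rot: [[0.983, -0.181, -0.004], [-0.181, -0.983, 0.002], [-0.004, -0.002, -1.0]]
force: [-10.0, 0.2, 3.7]
width: 0.0004
```

Request:
drive_tool(targets=[[[0.15,0,-0.1,0,0.007,0,0]]])

```text
t: 8.03
position: [0.6108, -0.1035, 0.213]
eef_rot: [[0.983, -0.181, -0.004], [-0.181, -0.983, 0.002], [-0.004, -0.002, -1.0]]
force: [-10.8, 0.0, 3.8]
width: 0.0002
```

Request:
drive_tool(targets=[[[0.16,0,-0.1,0,0.007,0,0]]])

```text
t: 8.12
position: [0.6109, -0.1035, 0.213]
eef_rot: [[0.984, -0.181, -0.004], [-0.181, -0.984, 0.003], [-0.004, -0.002, -1.0]]
force: [-10.6, 0.1, 4.5]
width: 0.0002
```

```bash
python3 -c "
from h import *
go(W((.063,-.082)),.2145)
for n,b in(('scene',(150,170,260,260)),('top',(190,120,355,245))):
  im=robot.grab_frame(n)[:,:,::-1]
  cv2.imwrite('pics/%s3.png'%n,cv2.resize(im[b[1]:b[3],b[0]:b[2]],None,fx=4.8 if n=='top' else 6.5,fy=4.8 if n=='top' else 6.5,interpolation=cv2.INTER_CUBIC))"
```

```text
t 8.12 pos [ 0.6109 -0.1035  0.213 ] pan [ 68.5 -83. ] F [-10.6   0.1   4.5] w 0.0
tool shift cm [-0.55 -0.1  -0.14] turn about tool z 0.0
rotvec [-0.0019  0.004   0.0002]
```

View pics/scene3.png

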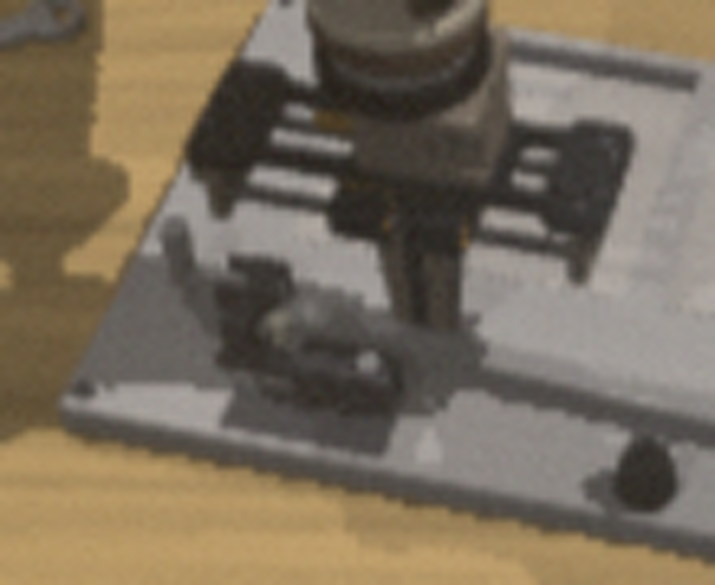

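View pics/top3.png

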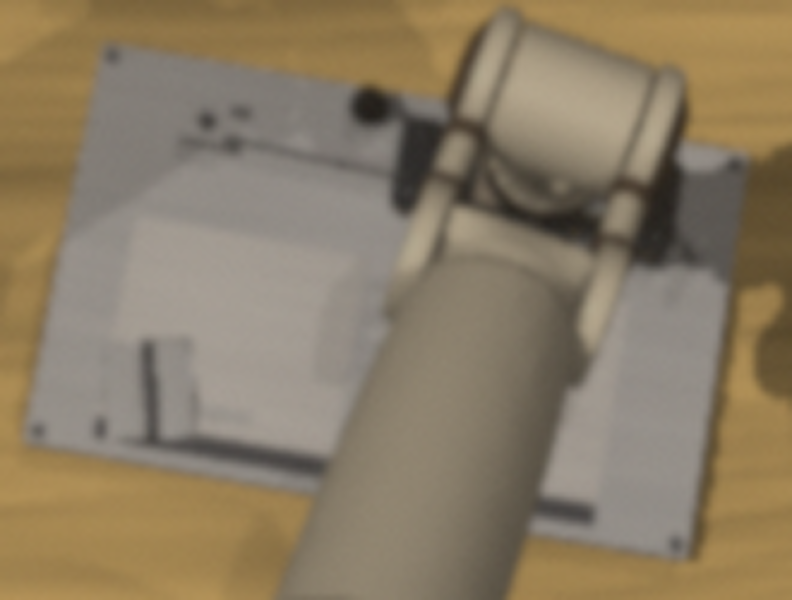

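The nose is against the white roller at (275,322) in the scene view and nothing else is in contact, so this is the catch. I'll raise the push in small steps.

Request:
drive_tool(targets=[[[0.18,0,-0.18,0,0.008,0,0]]])

```text
t: 8.3
position: [0.6108, -0.1036, 0.2132]
eef_rot: [[0.984, -0.18, -0.003], [-0.18, -0.984, 0.003], [-0.004, -0.002, -1.0]]
force: [-7.6, -0.0, -2.8]
width: 0.0003
```

Request:
drive_tool(targets=[[[0.19,0,-0.18,0,0.0085,0,0]]])

```text
t: 8.38
position: [0.6107, -0.1036, 0.2131]
eef_rot: [[0.984, -0.18, -0.003], [-0.18, -0.984, 0.003], [-0.003, -0.002, -1.0]]
force: [-10.0, -0.0, 0.7]
width: 0.0003
```

Request:
drive_tool(targets=[[[0.2,0,-0.18,0,0.009,0,0]]])

```text
t: 8.47
position: [0.6107, -0.1036, 0.2131]
eef_rot: [[0.984, -0.18, -0.002], [-0.18, -0.984, 0.003], [-0.002, -0.002, -1.0]]
force: [-10.0, 0.6, 1.8]
width: 0.0005
```

Request:
drive_tool(targets=[[[0.23,0,-0.18,0,0.01,0,0]]])

```text
t: 8.55
position: [0.6111, -0.1038, 0.2131]
eef_rot: [[0.984, -0.179, 0.001], [-0.179, -0.984, 0.002], [0.0, -0.002, -1.0]]
force: [-8.0, -0.5, -0.5]
width: 0.0006
```

Request:
drive_tool(targets=[[[0.25,0,-0.2,0,0.0105,0,0]]])

```text
t: 8.63
position: [0.6119, -0.104, 0.2132]
eef_rot: [[0.984, -0.179, 0.005], [-0.179, -0.984, 0.002], [0.004, -0.003, -1.0]]
force: [-6.1, -0.6, -1.5]
width: 0.0005
```

Request:
drive_tool(targets=[[[0.27,0,-0.2,0,0.011,0,0]]])

```text
t: 8.72
position: [0.6134, -0.1043, 0.2137]
eef_rot: [[0.984, -0.179, 0.012], [-0.179, -0.984, 0.001], [0.011, -0.003, -1.0]]
force: [-1.9, -0.1, -1.3]
width: 0.0001
```

Request:
drive_tool(targets=[[[0.1,0,0,0,-0.002,0,0]]])

```text
t: 8.8
position: [0.6145, -0.1045, 0.2136]
eef_rot: [[0.984, -0.179, 0.011], [-0.18, -0.984, 0.001], [0.01, -0.003, -1.0]]
force: [-0.3, 0.0, 0.6]
width: 0.0004
```

Request:
drive_tool(targets=[[[0.1,0,0,0,-0.002,0,0]]])

```text
t: 8.88
position: [0.6158, -0.1047, 0.2137]
eef_rot: [[0.984, -0.18, 0.01], [-0.18, -0.984, 0.001], [0.01, -0.003, -1.0]]
force: [-0.3, -0.0, 0.0]
width: 0.0004
```

Request:
drive_tool(targets=[[[0.1,0,0,0,-0.002,0,0]]])

```text
t: 8.97
position: [0.6175, -0.1051, 0.2141]
eef_rot: [[0.984, -0.18, 0.01], [-0.18, -0.984, 0.001], [0.01, -0.003, -1.0]]
force: [0.2, -0.0, 0.7]
width: 0.0007
```

Request:
drive_tool(targets=[[[0.1,0,0,0,-0.002,0,0]]])

```text
t: 9.05
position: [0.6186, -0.1053, 0.2143]
eef_rot: [[0.984, -0.18, 0.007], [-0.18, -0.984, 0.001], [0.007, -0.003, -1.0]]
force: [-5.2, 1.1, 2.0]
width: 0.0003
```

Request:
drive_tool(targets=[[[0.05,0,-0.03,0,0.001,0,0]]])

```text
t: 9.13
position: [0.6188, -0.1053, 0.2143]
eef_rot: [[0.984, -0.179, 0.006], [-0.179, -0.984, 0.002], [0.006, -0.003, -1.0]]
force: [-5.3, -0.2, -0.4]
width: 0.0001
```

Request:
drive_tool(targets=[[[0.1,0,-0.05,0,0.002,0,0]]])

```text
t: 9.22
position: [0.6191, -0.1054, 0.2144]
eef_rot: [[0.984, -0.179, 0.005], [-0.179, -0.984, 0.002], [0.004, -0.003, -1.0]]
force: [-7.5, -0.2, 1.5]
width: 0.0004
```

Request:
drive_tool(targets=[[[0.12,0,-0.06,0,0.004,0,0]]])

```text
t: 9.3
position: [0.6193, -0.1054, 0.2143]
eef_rot: [[0.984, -0.179, 0.004], [-0.179, -0.984, 0.002], [0.003, -0.003, -1.0]]
force: [-10.6, 0.4, 4.4]
width: 0.0001
```

Request:
drive_tool(targets=[[[0.15,0,-0.1,0,0.006,0,0]]])

```text
t: 9.38
position: [0.6195, -0.1054, 0.2144]
eef_rot: [[0.984, -0.178, 0.003], [-0.178, -0.984, 0.002], [0.003, -0.003, -1.0]]
force: [-10.1, -0.3, 2.1]
width: 0.0006
```

Request:
drive_tool(targets=[[[0.17,0,-0.13,0,0.007,0,0]]])

```text
t: 9.47
position: [0.6195, -0.1055, 0.2144]
eef_rot: [[0.984, -0.178, 0.003], [-0.178, -0.984, 0.002], [0.002, -0.003, -1.0]]
force: [-9.1, 0.0, 0.2]
width: 0.0005
```

Request:
drive_tool(targets=[[[0.18,0,-0.14,0,0.008,0,0]]])

```text
t: 9.55
position: [0.6195, -0.1055, 0.2143]
eef_rot: [[0.984, -0.177, 0.003], [-0.177, -0.984, 0.002], [0.002, -0.003, -1.0]]
force: [-10.4, -0.1, 2.4]
width: 0.0006
```

Request:
drive_tool(targets=[[[0.2,0,-0.15,0,0.009,0.002,0]]])

```text
t: 9.63
position: [0.6195, -0.1055, 0.2144]
eef_rot: [[0.984, -0.179, 0.003], [-0.179, -0.984, 0.002], [0.003, -0.003, -1.0]]
force: [-12.0, 0.5, 2.8]
width: 0.0004
```

Request:
drive_tool(targets=[[[0.22,0,-0.16,0,0.01,0.002,0]]])

```text
t: 9.72
position: [0.6195, -0.1055, 0.2143]
eef_rot: [[0.984, -0.18, 0.003], [-0.18, -0.984, 0.003], [0.003, -0.003, -1.0]]
force: [-13.0, 0.2, 3.7]
width: 0.0004
```

Request:
drive_tool(targets=[[[0.23,0,-0.17,0,0.011,0.002,0]]])

```text
t: 9.8
position: [0.6194, -0.1055, 0.2143]
eef_rot: [[0.983, -0.182, 0.004], [-0.182, -0.983, 0.003], [0.003, -0.003, -1.0]]
force: [-13.3, 0.8, 3.2]
width: 0.0005
```

Request:
drive_tool(targets=[[[0.26,0,-0.18,0,0.012,0,0]]])

```text
t: 9.88
position: [0.6194, -0.1055, 0.2143]
eef_rot: [[0.983, -0.181, 0.004], [-0.181, -0.983, 0.003], [0.003, -0.003, -1.0]]
force: [-15.0, -0.1, 4.2]
width: -0.0
```

Request:
drive_tool(targets=[[[0.27,0,-0.18,0,0.0125,0,0]]])

```text
t: 9.97
position: [0.6194, -0.1055, 0.2143]
eef_rot: [[0.984, -0.181, 0.004], [-0.181, -0.984, 0.003], [0.004, -0.004, -1.0]]
force: [-16.3, -0.2, 5.1]
width: 0.0002
```

Request:
drive_tool(targets=[[[0.27,0,-0.18,0,0.0125,0,0]]])

```text
t: 10.05
position: [0.6193, -0.1055, 0.2143]
eef_rot: [[0.984, -0.18, 0.005], [-0.18, -0.984, 0.003], [0.004, -0.004, -1.0]]
force: [-16.1, 0.8, 5.6]
width: 0.0002
```

Request:
drive_tool(targets=[[[0.26,0,-0.2,0,0.0115,0,0],[0.26,0,-0.2,0,0.0115,0,0]]])

```text
t: 10.22
position: [0.6192, -0.1056, 0.2144]
eef_rot: [[0.984, -0.179, 0.005], [-0.179, -0.984, 0.003], [0.004, -0.004, -1.0]]
force: [-13.4, 0.1, 2.9]
width: 0.0005
```

Request:
drive_tool(targets=[[[0.26,0,-0.2,0,0.0115,0,0],[0.26,0,-0.2,0,0.0115,0,0]]])

```text
t: 10.38
position: [0.6191, -0.1057, 0.2143]
eef_rot: [[0.984, -0.178, 0.005], [-0.178, -0.984, 0.004], [0.005, -0.004, -1.0]]
force: [-13.7, 0.9, 3.2]
width: 0.0006
```

Request:
drive_tool(targets=[[[0.27,0,-0.2,0,0.0115,0,0],[0.27,0,-0.2,0,0.0115,0,0]]])

```text
t: 10.55
position: [0.6192, -0.1058, 0.2144]
eef_rot: [[0.984, -0.176, 0.005], [-0.176, -0.984, 0.004], [0.004, -0.005, -1.0]]
force: [-14.4, 0.2, 3.0]
width: 0.0007
```

Request:
drive_tool(targets=[[[0.28,0,-0.2,0,0.0122,0.001,0],[0.28,0,-0.2,0,0.0122,0.001,0]]])

```text
t: 10.72
position: [0.6192, -0.1059, 0.2143]
eef_rot: [[0.984, -0.177, 0.005], [-0.177, -0.984, 0.004], [0.004, -0.005, -1.0]]
force: [-14.7, 0.3, 4.0]
width: 0.0007
```

Request:
drive_tool(targets=[[[0.28,0,-0.2,0,0.0122,0.001,0],[0.28,0,-0.2,0,0.0122,0.001,0],[0.28,0,-0.2,0,0.0122,0.001,0]]])

```text
t: 10.97
position: [0.6192, -0.1059, 0.2143]
eef_rot: [[0.984, -0.178, 0.005], [-0.178, -0.984, 0.005], [0.004, -0.006, -1.0]]
force: [-14.8, 1.3, 3.6]
width: 0.0003
```

Request:
drive_tool(targets=[[[0.28,0,-0.2,0,0.0122,0.001,0],[0.28,0,-0.2,0,0.0122,0.001,0],[0.28,0,-0.2,0,0.0122,0.001,0]]])

```text
t: 11.22
position: [0.6192, -0.1061, 0.2143]
eef_rot: [[0.984, -0.179, 0.005], [-0.179, -0.984, 0.006], [0.004, -0.006, -1.0]]
force: [-14.8, 0.2, 4.2]
width: 0.0007
```

Request:
drive_tool(targets=[[[0.28,0,-0.2,0,0.0122,0.001,0],[0.28,0,-0.2,0,0.0122,0.001,0],[0.28,0,-0.2,0,0.0122,0.001,0]]])

```text
t: 11.47
position: [0.6191, -0.1061, 0.2143]
eef_rot: [[0.984, -0.18, 0.005], [-0.18, -0.984, 0.006], [0.004, -0.007, -1.0]]
force: [-14.7, 1.5, 3.6]
width: 0.0007
```

Request:
drive_tool(targets=[[[0.28,0,-0.2,0,0.0122,0.001,0],[0.28,0,-0.2,0,0.0122,0.001,0],[0.28,0,-0.2,0,0.0122,0.001,0]]])

```text
t: 11.72
position: [0.6192, -0.1063, 0.2143]
eef_rot: [[0.983, -0.182, 0.005], [-0.182, -0.983, 0.007], [0.004, -0.008, -1.0]]
force: [-14.5, 1.0, 3.6]
width: 0.0011
```

Request:
drive_tool(targets=[[[0.29,0,-0.2,0,0.0128,0,0],[0.29,0,-0.2,0,0.0128,0,0]]])

```text
t: 11.88
position: [0.6191, -0.1063, 0.2143]
eef_rot: [[0.984, -0.18, 0.006], [-0.18, -0.984, 0.007], [0.004, -0.008, -1.0]]
force: [-14.9, 1.0, 4.1]
width: 0.0006
```

Request:
drive_tool(targets=[[[0.29,0,-0.2,0,0.0128,0,0],[0.29,0,-0.2,0,0.0128,0,0],[0.29,0,-0.2,0,0.0128,0,0],[0.29,0,-0.2,0,0.0128,0,0]]])

```text
t: 12.22
position: [0.6191, -0.1065, 0.2143]
eef_rot: [[0.984, -0.177, 0.006], [-0.177, -0.984, 0.008], [0.004, -0.009, -1.0]]
force: [-16.0, -0.4, 4.8]
width: 0.0007
```

Request:
drive_tool(targets=[[[0.29,0,-0.2,0,0.0128,0,0],[0.29,0,-0.2,0,0.0128,0,0],[0.29,0,-0.2,0,0.0128,0,0],[0.29,0,-0.2,0,0.0128,0,0]]])

```text
t: 12.55
position: [0.619, -0.1066, 0.2143]
eef_rot: [[0.985, -0.174, 0.006], [-0.174, -0.985, 0.009], [0.005, -0.01, -1.0]]
force: [-16.6, 0.1, 5.1]
width: 0.0008
```

Request:
drive_tool(targets=[[[0.29,0,-0.2,0,0.0128,0,0],[0.29,0,-0.2,0,0.0128,0,0],[0.29,0,-0.2,0,0.0128,0,0],[0.29,0,-0.2,0,0.0128,0,0]]])

```text
t: 12.88
position: [0.6189, -0.1068, 0.2143]
eef_rot: [[0.985, -0.172, 0.007], [-0.172, -0.985, 0.009], [0.005, -0.01, -1.0]]
force: [-15.4, 0.4, 4.8]
width: 0.0005
```

Pressed at about 15 N for more than a second. Now I'll back off gently, lift clear and look.

Request:
drive_tool(targets=[[[0.12,0,-0.1,0,0.005,0,0],[0,0,0,0,0,0,0],[-0.15,0,0,0,0,0,0],[-0.3,0,0,0,0,0,0],[-0.4,0,0,0,0,0,0],[-0.4,0,0,0,0,0,0],[-0.2,0,-1,0,0,0,0],[0,0,-3,0,0,0,0],[0,0,-3.5,0,0,0,0],[0,0,-3.5,0,0,0,0],[-3.0,0,-1.5,0,0,0,0],[-3.5,0,0,0,0,0,0],[-3.5,0,0,0,0,0,0],[-3.5,0,0,0,0,0,0],[0,0,0,0,0,0,0]]])

```text
t: 14.13
position: [0.4642, -0.0808, 0.3503]
eef_rot: [[0.985, -0.171, 0.022], [-0.171, -0.985, 0.004], [0.021, -0.008, -1.0]]
force: [-1.0, -0.4, -1.2]
width: 0.0006
```

```bash
python3 -c "
from h import *
go(W((.066,-.2)),.3)
for n,b,f in(('scene',(160,180,240,245),9),('top',(190,120,355,245),4.8)):
  im=robot.grab_frame(n)[:,:,::-1]; cv2.imwrite('pics/full_%s4.png'%n,im)
  cv2.imwrite('pics/%s4.png'%n,cv2.resize(im[b[1]:b[3],b[0]:b[2]],None,fx=f,fy=f,interpolation=cv2.INTER_CUBIC))"
```

```text
t 14.13 pos [ 0.4642 -0.0808  0.3503] pan [-79.9 -87.2] F [-1.  -0.4 -1.2] w 0.001
tool shift cm [14.36 11.47  5.25] turn about tool z 0.01
rotvec [-0.0083 -0.0214  0.01  ]
```

View pics/scene4.png

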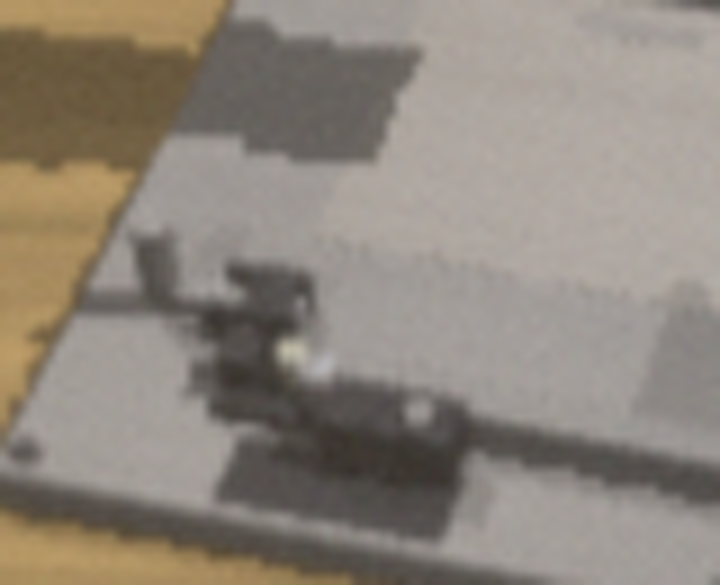

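View pics/top4.png

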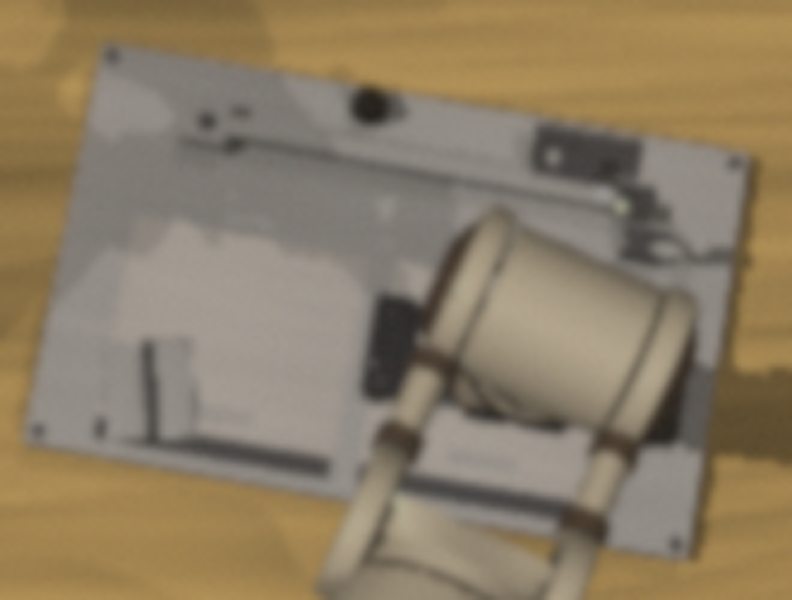

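The top view shows the bar along the block with its nose at (610,205), past the roller. The scene view agrees, and shows the knob top at (152,238). Next is the bolt: closed fingers behind the knob, pushing along panel +y.

```bash
python3 -c "
from h import *
for z in(.062,): 
  p=onz('scene',160+152.5/9-.5,180+238/9-.5,z); print((P(p)*1e3).round(1))
go(W((.067,-.246)),.30)"
```

```text
[  70.4 -205. ]
t 14.23 pos [ 0.4684 -0.0825  0.3527] pan [-75.4 -88. ] F [-0.1 -0.6  0.3] w 0.001
tool shift cm [13.93 15.97  5.57] turn about tool z 0.009
rotvec [-0.0067 -0.029   0.0095]
```

Request:
drive_tool(targets=[[[2.2,2.6,0.4,-0.001,-0.005,0.002,0],[2.2,2.6,0.4,-0.001,-0.005,0.002,0],[2.2,2.6,0.4,-0.001,-0.005,0.002,0],[2.2,2.6,0.4,-0.001,-0.005,0.002,0],[2.2,2.6,0.4,-0.001,-0.005,0.002,0],[1.5,1.5,0.4,-0.001,-0.004,0,0],[0,0,0,0,0,0,0]]])

```text
t: 14.82
position: [0.578, -0.2571, 0.3351]
eef_rot: [[0.984, -0.179, 0.015], [-0.179, -0.984, -0.007], [0.016, 0.004, -1.0]]
force: [0.2, 0.2, -0.6]
width: 0.0005
```

```bash
python3 -c "
from h import *
go(W((.067,-.246)),.27)"
```

```text
t 14.82 pos [ 0.578  -0.2571  0.3351] pan [  63.9 -240. ] F [ 0.2  0.2 -0.6] w 0.0
tool shift cm [0.21 0.57 6.52] turn about tool z 0.002
rotvec [ 0.0044 -0.0156  0.0023]
```

Request:
drive_tool(targets=[[[0.1,0.3,2.2,0.002,-0.006,0,0],[0.1,0.2,2.2,0.002,-0.006,0,0],[0,0.1,1.5,0,-0.004,0,0],[0,0,0,0,0,0,0]]])

```text
t: 15.15
position: [0.5841, -0.2665, 0.2765]
eef_rot: [[0.984, -0.18, 0.006], [-0.18, -0.984, -0.004], [0.007, 0.003, -1.0]]
force: [-0.1, 0.4, 0.1]
width: 0.0005
```

```bash
python3 -c "
from h import *
go(W((.068,-.246)),.231)"
```

```text
t 15.15 pos [ 0.5841 -0.2665  0.2765] pan [  71.6 -248.1] F [-0.1  0.4  0.1] w 0.001
tool shift cm [-0.39 -0.23  4.55] turn about tool z 0.001
rotvec [ 0.0029 -0.0069  0.0012]
```

Request:
drive_tool(targets=[[[-0.2,-0.1,1.6,0.001,-0.004,0,0],[-0.2,-0.1,1.5,0.001,-0.004,0,0],[0,0,0.8,0,-0.003,0,0],[0,0,0.2,0,0,0,0],[0,0,0,0,0,0,0]]])

```text
t: 15.57
position: [0.5823, -0.2625, 0.2359]
eef_rot: [[0.984, -0.177, -0.002], [-0.177, -0.984, -0.001], [-0.002, 0.002, -1.0]]
force: [0.4, -0.4, 0.7]
width: 0.0005
```

```bash
python3 -c "
from h import *
go(W((.068,-.230)),.231)
im=robot.grab_frame('scene')[:,:,::-1]
cv2.imwrite('pics/s5.png',cv2.resize(im[150:245,140:240],None,fx=6,fy=6,interpolation=cv2.INTER_CUBIC))"
```

```text
t 15.57 pos [ 0.5823 -0.2625  0.2359] pan [  69.1 -244.5] F [ 0.4 -0.4  0.7] w 0.0
tool shift cm [-0.11 -1.45  0.49] turn about tool z 0.003
rotvec [0.0017 0.0015 0.0034]
```

View pics/s5.png

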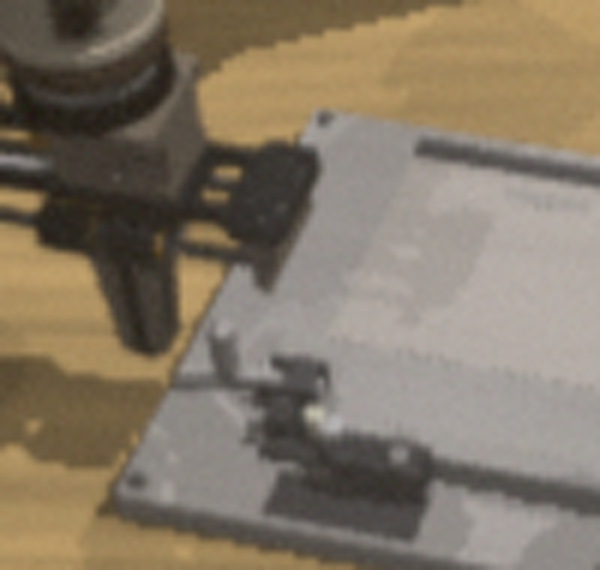

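The fingertips at (152,350) are behind the knob (top at (222,330)) and in line with it to within a few mm. I'll shift slightly in -x, lower 4 mm and push.

Request:
drive_tool(targets=[[[-0.15,-0.1,0.25,0,0,0,0],[-0.15,-0.2,0.15,0,0,0,0],[0,-0.3,0,0,0,0,0],[0,-0.3,0,0,0,0,0],[0,-0.3,0,0,0,0,0],[0,-0.3,0,0,0,0,0],[0,-0.3,0,0,0,0,0],[0,-0.3,0,0,0,0,0]]])

```text
t: 16.28
position: [0.5843, -0.2408, 0.2361]
eef_rot: [[0.984, -0.177, 0.004], [-0.177, -0.984, -0.007], [0.005, 0.006, -1.0]]
force: [-0.3, -2.1, -0.9]
width: 0.0006
```

```bash
python3 -c "
from h import *
go(W((.066,-.200)),.231)
im=robot.grab_frame('scene')[:,:,::-1]
cv2.imwrite('pics/s6.png',cv2.resize(im[150:245,140:240],None,fx=6,fy=6,interpolation=cv2.INTER_CUBIC))"
```

```text
t 16.28 pos [ 0.5843 -0.2408  0.2361] pan [  67.2 -222.8] F [-0.3 -2.1 -0.9] w 0.001
tool shift cm [-0.11 -2.28  0.5 ] turn about tool z 0.003
rotvec [ 0.0063 -0.0053  0.0034]
```

View pics/s6.png

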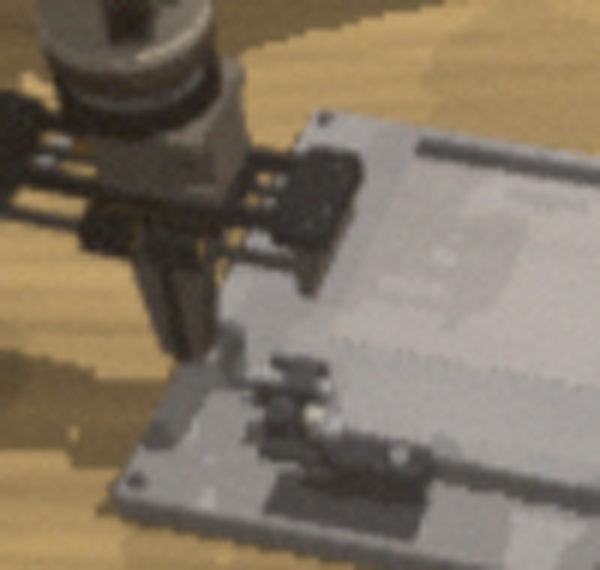

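The fingers touch the knob at about (225,345) with roughly 2 N. Pushing on.

Request:
drive_tool(targets=[[[-0.05,-0.3,0.1,0.003,-0.002,0,0],[0,-0.3,0.1,0.003,-0.002,0,0],[0,-0.3,0.05,0.001,-0.001,0,0],[0,-0.3,0,0.001,0,0,0],[0,-0.3,0,0.001,0,0,0]]])

```text
t: 16.75
position: [0.5873, -0.2256, 0.2351]
eef_rot: [[0.984, -0.178, 0.003], [-0.178, -0.984, 0.0], [0.003, -0.001, -1.0]]
force: [-1.1, -3.0, 1.2]
width: 0.0003
```

```bash
python3 -c "
from h import *
go(W((.066,-.195)),.234)"
```

```text
t 16.75 pos [ 0.5873 -0.2256  0.2351] pan [  67.4 -207.3] F [-1.1 -3.   1.2] w 0.0
tool shift cm [-0.14 -1.23  0.11] turn about tool z 0.003
rotvec [-0.0009 -0.0028  0.0032]
```

Request:
drive_tool(targets=[[[-0.03,-0.25,0.02,0.001,-0.001,0,0],[-0.03,-0.25,0.02,0.001,-0.001,0,0],[-0.03,-0.25,0,0.001,-0.001,0,0]]])

```text
t: 17.0
position: [0.5885, -0.2174, 0.2352]
eef_rot: [[0.984, -0.178, 0.003], [-0.178, -0.984, 0.003], [0.003, -0.004, -1.0]]
force: [1.1, -2.5, -0.7]
width: 0.0003
```

Request:
drive_tool(targets=[[[0,-0.2,0,0.001,0,0,0],[0,-0.2,0,0.001,0,0,0]]])

```text
t: 17.17
position: [0.5889, -0.2157, 0.2354]
eef_rot: [[0.984, -0.176, 0.003], [-0.176, -0.984, -0.004], [0.004, 0.003, -1.0]]
force: [-2.7, -11.2, -0.7]
width: 0.0006
```

Request:
drive_tool(targets=[[[0,-0.15,0,0.001,0,0,0],[0,-0.15,0,0.001,0,0,0]]])

```text
t: 17.33
position: [0.5889, -0.215, 0.2354]
eef_rot: [[0.984, -0.176, 0.003], [-0.176, -0.984, -0.008], [0.004, 0.008, -1.0]]
force: [-1.6, -7.4, 0.2]
width: 0.0003
```

```bash
python3 -c "
from h import *
go(W((.066,-.195)),.234)"
```

```text
t 17.33 pos [ 0.5889 -0.215   0.2354] pan [  67.1 -196.6] F [-1.6 -7.4  0.2] w 0.0
tool shift cm [-0.11 -0.17  0.14] turn about tool z 0.005
rotvec [ 0.0078 -0.004   0.0051]
```

Request:
drive_tool(targets=[[[0,-0.15,0,0.006,0,0,0],[0,-0.15,0,0.007,0,0,0],[0,-0.15,0,0.008,0,0,0]]])

```text
t: 17.58
position: [0.5886, -0.2158, 0.2354]
eef_rot: [[0.985, -0.174, 0.005], [-0.174, -0.985, -0.002], [0.005, 0.002, -1.0]]
force: [-1.2, -12.2, -1.7]
width: 0.0008
```

```bash
python3 -c "
from h import *
go(W((.066,-.195)),.234)
im=robot.grab_frame('scene')[:,:,::-1]
cv2.imwrite('pics/s7.png',cv2.resize(im[150:245,140:240],None,fx=6,fy=6,interpolation=cv2.INTER_CUBIC))"
```

```text
t 17.58 pos [ 0.5886 -0.2158  0.2354] pan [  66.9 -197.5] F [ -1.2 -12.2  -1.7] w 0.001
tool shift cm [-0.09 -0.25  0.14] turn about tool z 0.006
rotvec [ 0.0016 -0.0049  0.0065]
```

View pics/s7.png

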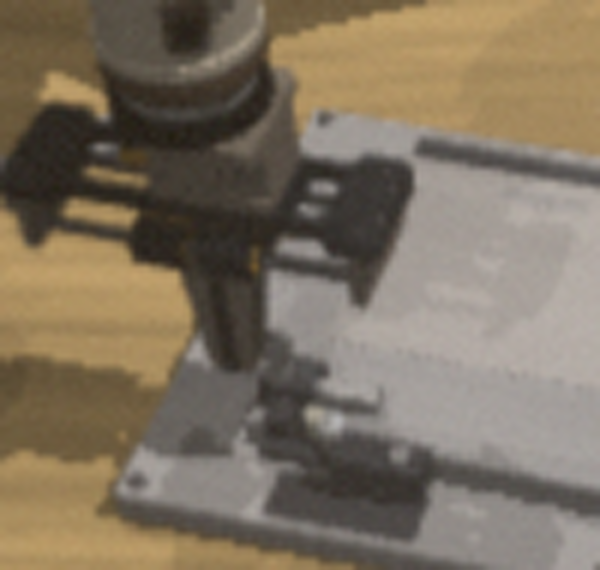

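The blade now sticks out to (380,400), about 31 mm by pixel scale. The knob stops solid at 12 N, so it is on its end stop. Backing off and lifting away.

Request:
drive_tool(targets=[[[0,0,0,0,0,0,0],[0,0.3,0,0,0,0,0],[0,0.6,0,0,0,0,0],[0,0.8,0,0,0,0,0],[0,0.3,-1.5,0,0,0,0],[0,0,-3,0,0,0,0],[0,0,-3.5,0,0,0,0],[0,0,-3.5,0,0,0,0],[-3,1.0,-1.5,0,0,0,0],[-3.5,1.5,0,0,0,0,0],[-3.5,1.5,0,0,0,0,0],[-3.5,1.5,0,0,0,0,0],[-3.5,1.5,0,0,0,0,0],[-3.5,1.5,0,0,0,0,0],[0,0,0,0,0,0,0]]])

```text
t: 18.88
position: [0.3584, -0.2866, 0.3673]
eef_rot: [[0.985, -0.17, -0.004], [-0.17, -0.985, 0.009], [-0.005, -0.008, -1.0]]
force: [0.2, 0.7, 0.3]
width: 0.0003
```

```bash
python3 -c "
from h import *
go(W((.066,-.195)),.234)
for n,b,f in(('scene',(150,160,340,270),4.2),('top',(190,120,355,245),4.8)):
  im=robot.grab_frame(n)[:,:,::-1]; cv2.imwrite('pics/full_%s8.png'%n,im)
  cv2.imwrite('pics/%s8.png'%n,cv2.resize(im[b[1]:b[3],b[0]:b[2]],None,fx=f,fy=f,interpolation=cv2.INTER_CUBIC))"
```

```text
t 18.88 pos [ 0.3584 -0.2866  0.3673] pan [-146.7 -308.7] F [0.2 0.7 0.3] w 0.0
tool shift cm [ 21.47 -11.02  13.31] turn about tool z 0.011
rotvec [-0.0083  0.0054  0.0113]
```

View pics/scene8.png

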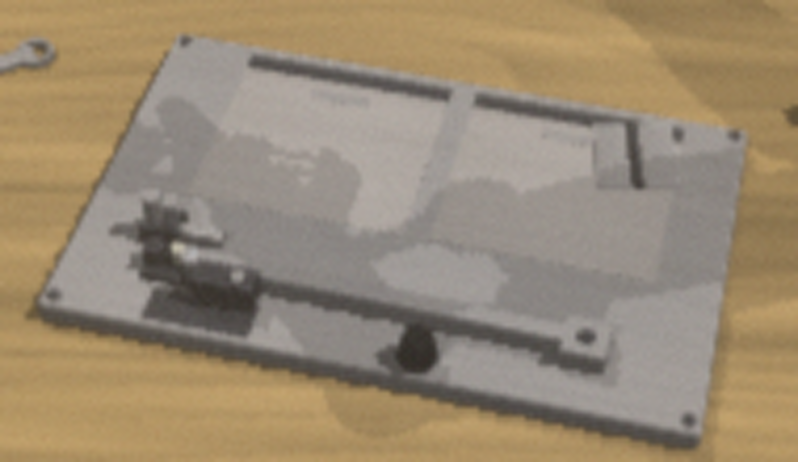

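View pics/top8.png

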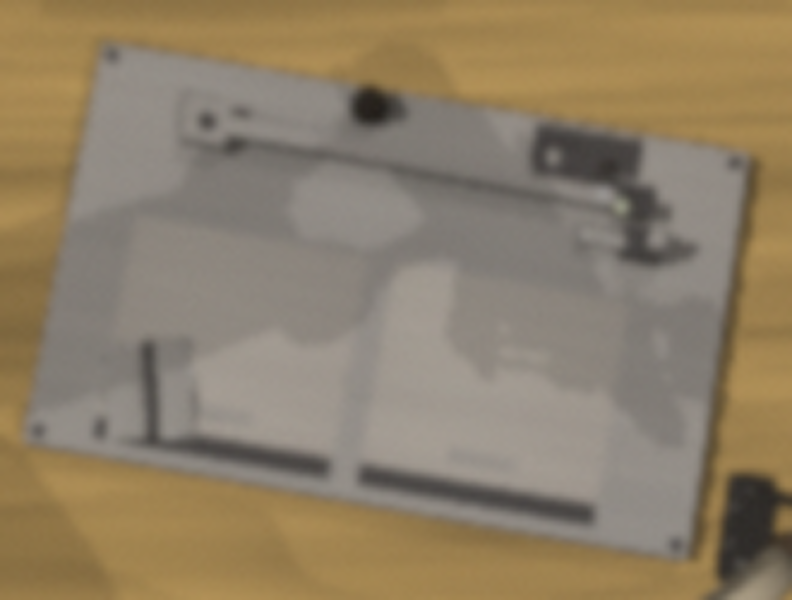

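View pics/full_scene8.png

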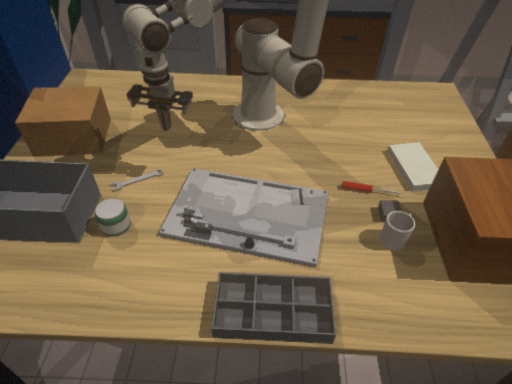

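The bar lies along the block with its nose behind the roller at (620,207). The blade is out to (580,238), crossing the bar's end. The stopper, hinge, mug, can, wrench and screwdriver have not moved, and the arm is clear.

```bash
python3 -c "
from cell import robot
print(robot.job_done(), robot.get_state()['t'])"
```

```text
the job is handed in; nothing more can be done
the job is handed in; nothing more can be done
```

The bar is home against its stop, the bolt is across in front of it, and the job was handed in at about 19 s of the 67 s allowed. No verdict came back.

- **Catch:** I pushed the bar round by its free end with the closed fingers. It went over the roller at about 10–11 N, after which the push fell to near zero.
- **Seating:** I pressed it against the stop at roughly 13–17 N, mostly about 15 N, for around 3 s. The highest horizontal reading was 16.6 N, or 17.4 N counting a downward rub of up to about 5 N. Force is only read at the end of each move call, so a brief higher peak between readings can't be excluded.
- **Bolt:** I pushed the knob about 30 mm until it stopped solid at about 12 N, which I take as its end stop. Its exact travel could not be read.
- **Last checks:** The final pictures show:
  - the bar flat along the block with its nose past the roller;
  - the blade extended about 30 mm across the bar's end;
  - the other items where they were, and the arm clear.

The cameras could only be trusted to a few millimetres: panel corners differed by up to 3 mm and the knob's sideways place by about 4 mm. I relied on felt contact for both stops.

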